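# Stand the fallen lamp kit back up on the kitting plate

## Task

The kit for the next lamp has been knocked over. Stand the fallen white bottle upright, red cap up, fully on the green disc of the white kitting plate, and stand the fallen lamp driver on its short end, orange terminals up, inside the yellow rectangle, in line with the two drivers already standing next to it (wide faces parallel to theirs). Set both down without dropping them, and leave the standing drivers and the other things on the bench where they are.

Things in the scene. Friction and masses are not known exactly. Their poses are not given: they have to be found in the camera images.
- bottle: white plastic bottle with an orange band round its lower half and a red cap, 150 mm tall, lying on its side on the bench. Straight body 50 mm in diameter over the lowest 105 mm, then a shoulder, then the cap 28 mm in diameter over the top 24 mm. Origin on its axis at mid-height (75 mm from the base); z runs along its axis from the base to the cap. Solid in behaviour, about 0.17 kg
- driver: lamp driver, aluminium box 120 mm long, 56 mm wide and 30 mm thick with an orange terminal block on one end (the last 12 mm), lying on one wide face on the bench. Origin at the centre of the box; z runs along the length towards the terminals, y across the 56 mm width, x through the 30 mm thickness (the -x face, with a white label, is up while it lies). About 0.3 kg
- plate: white kitting plate, 260 mm (x) by 250 mm (y), 6 mm thick, fixed to the bench. Origin at the centre of its underside; z up. It carries the green disc, the yellow rectangle and the two standing drivers
- disc (a point): centre of the flat green disc (80 mm in diameter) on the plate's top face; axes as the plate's; at (-75, 0, 6) mm in the plate's frame
- rect (a point): centre of the flat yellow rectangle (80 mm along the plate's x by 54 mm along its y) on the plate's top face; axes as the plate's; at (60, -60, 6) mm in the plate's frame. The driver's 30 mm thickness goes along the plate's y, its 56 mm width along the plate's x (either wide face may face the waiting drivers)
- waiting1: standing lamp driver, same aluminium box 120 mm long, 56 mm wide and 30 mm thick with an orange terminal block on one end, terminals up, on the plate 55 mm beyond the yellow rectangle's centre along the plate's +y; origin at its centre. Loose: do not disturb
- waiting2: second standing lamp driver, the same, 47 mm further along the plate's +y. Loose: do not disturb
- screwdriver: screwdriver lying on the bench, loose, a bystander; lies along its x; origin near its middle at the bench
- tape: black tape roll lying flat, 90 mm in diameter, 24 mm high, loose, a bystander; origin at the centre of its underside
- tin: steel tin with a blue label, 60 mm in diameter, 38 mm tall, loose, a bystander; origin at the centre of its underside

How it is judged:
By the outcome, as a careful person would: the job done as asked, in the order asked, and still so for the second after the job is handed in, with the robot touching nothing.
It also fails if it takes over 67 s, if anything falls off the work surface, if the arm or the gripper's body presses on something with over 40 N, if the wrist force passes 120 N, or if a joint passes its speed limit or range.

## Robot

A 6-joint arm with a two-finger parallel gripper is mounted at the origin on the work surface. World frame = base frame: x ahead of the robot, y to its left, z up, the work surface at z = 0. Lengths are in mm, angles in rad, forces in N, time in s.
With the tool pointing down it reaches from about 275 to 750 mm from the base axis. Payload 10.2 kg.
Tool frame: the origin (TCP) lies at the very end of the fingers, on their centre line; the grasp point (between the pads) lies 19 mm behind it; z points along the fingers, y is the direction in which the jaws open and shut (so a half turn about z gives the same grasp; the last joint's range is limited). The gripper opens to 85 mm and grips with 20 to 120 N. Pads are 22 mm wide; open, the fingers measure 114 mm over their backs; the gripper's body (76 mm by 85 mm) begins 54 mm behind the grasp point. The pads swing forward as they close: fully open they stand 13 mm farther back than shut.
Start: joints at [1.096, 0.313, 1.498, -0, 1.331, -0.223], TCP at [130.815, 508.447, 209.094] pointing down, gripper open.
Joint ranges: [-2.94, 2.94], [-0.97, 2.17], [0.19, 2.56], [-1.23, 4.37], [0.02, 3.11], [-2.88, 2.88]. Speed limits (rad/s): [2.39, 2.39, 3.01, 3.14, 3.14, 3.14].

## Interface

Orientations are given as a unit quaternion [w, x, y, z].
In Python, from rig import * gives the robot as it stands. The module is installed in compiled form; this text tells all that it offers.
- The arm moves only by the shell command python3 -m crank 'ROWS' [FORCE]. ROWS is a JSON object of lists of equal length, an entry for each row: "dp": the shift along the world's x, y, z in cm, a list of three; "delta_rot": the turn, a rotation vector about the world's x, y, z in degrees, a list of three; "claw": the closure in counts, from 0 (fully open) to 255 (shut). A call has 1 to 10 rows; each row shifts and turns the commanded pose from where the row before left it; what a row does not reach is not made up. A row lasts 1/10 s, in which the tool goes at most 50 mm and 8.59 degrees, less where a joint would pass 70% of its speed; a pose out of reach is approached as far as the arm can. A call is refused whole if a number of a shift passes 5 or a number of a turn 8.59, either way. A call with a gripper value outside its range is refused whole. The fingers move at their own pace and stop on an object; FORCE is the grip in N (left out, the last holds). Time passes only in rows, so rows that do not move let the fingers close. It gives the time, the measured TCP pose, the force and the opening at its end, in the units of the state.
- sense(): the state, without advancing time (a new reading comes with each control period).
- capture(name): name is "scene" or "side" or "wrist"; returns (picture, depth): 384x512x3 uint8, red, green, blue; 384x512 float32, mm along the optical axis (not along the pixel's ray), 0 where there is no reading.
- camera_model(name): a dict with "fx", "fy", "cx", "cy" (pixels), "cam_to_world" (4x4, takes a point from camera to world coordinates); the wrist camera has in their place "T_tool_cam" (4x4, takes a point from camera to tool coordinates, whose origin is the TCP and whose axes are the flange's). Camera axes: x right, y up, looking along -z (the intrinsics and any distortion apply to the point x, -y, -z); pixel columns grow to the right and rows downward; lengths in mm; the calibration is good to about 2 mm. A picture is of the moment at which its call begins: read the wrist's pose just before it. camera_model takes no time and is no camera call.
- finish_job(): hands the job in, once; it reports no verdict.
Trained networks look in the newest picture that a camera, given by its name, has taken for a name from the list of things; names that differ only in an ending like _2 or _b are one class to them, and where a whole thing is asked for, a point or a joint stands for the part that bears it (a point fixed in the world has none). Each returns a list of dicts, best first, with "p" (0 to 1); they miss things now and then, are a little off and sometimes report something else, mostly with a low value. They report only what shows in the picture. A call takes as long as a camera call.
- boxes_of(camera, target): "centre" ([column, row] in pixels, amid what is visible of it).
- masks_of(camera, target): "region" (384x512 bool, what is visible of it) and "centre" ([column, row] in pixels, amid what is visible of it).
- pinpoint(camera, target): "centre" ([column, row] in pixels: a listed point, or the origin of a listed thing).
The state is a dict: "time_s": time; "joints": joint angles; "dq": joint speeds; "tau": joint torques, N m; "eef_pos": TCP position; "ee_rot": TCP orientation; "force": force on the tool from outside, world axes, zero at the start; "wrist_torque": the same for the moment, N m; "grip_width": opening from 0.0 (shut) to 1.0 (fully open).
Only numpy, scipy, OpenCV 4.12 (cv2) and the standard library are available. Lean on these libraries where they do the work, as an engineer would, in place of code of your own. Each camera call takes 0.05 s, during which the arm holds its last target.

## Working session

There is one attempt and no reset: what is moved stays moved. The work goes in short steps, Python scripts to look and compute and a shell command to move; the robot and the scene stay as the last step left them, time stands still between calls to the robot, and variables do not carry over. Pictures are saved under pics/ and viewed, and the job is handed in when it is done.

```bash
mkdir -p pics
python3 - <<'E'
from rig import *
import cv2, numpy as np
s=sense();print(s)
for n in ["scene","side"]:
    im,d=capture(n);cv2.imwrite(f"pics/{n}0.png",im[:,:,::-1]);np.save(f"pics/{n}0d.npy",d)
    print(n,camera_model(n))
    for t in ["bottle","driver","disc","rect"]:
        print(t,[(r['p'],r['centre']) for r in pinpoint(n,t)][:4])
print(camera_model("wrist"))
E
```

```text
{'time_s': 0.0, 'joints': array([ 1.09561573e+00,  3.13468218e-01,  1.49843884e+00, -2.41810616e-05,
        1.33100843e+00, -2.23380056e-01]), 'dq': array([-0.0004674 ,  0.00035753,  0.00120644,  0.00040186, -0.00057623,
        0.00064612]), 'tau': array([-1.11493631e-03, -4.12267363e+01, -2.59747857e+01, -1.84453438e-04,
        4.16890369e-03, -2.56121012e-05]), 'eef_pos': array([130.67515542, 508.17844196, 208.5251167 ]), 'ee_rot': array([-2.15317510e-04,  1.25565046e-01,  9.92085169e-01, -6.25498587e-04]), 'force': array([-0.34056427,  0.00389404, -0.02310788]), 'wrist_torque': array([-0.00022683,  0.00678304,  0.00874311]), 'grip_width': 1.000986763664077}
scene {'fx': 386.4291211540311, 'fy': 386.4291211540311, 'cx': 259.0774858524341, 'cy': 188.07525098616338, 'cam_to_world': array([[ 5.26814721e-01, -4.70038862e-01,  7.08187629e-01,
         1.19680676e+03],
       [ 8.49828815e-01,  3.06998126e-01, -4.28419346e-01,
        -4.27302015e+02],
       [-1.60385332e-02,  8.27535872e-01,  5.61183701e-01,
         5.43646518e+02],
       [ 0.00000000e+00,  0.00000000e+00,  0.0000
[... 559 characters left out ...]
01,
         6.51686401e+02],
       [ 0.00000000e+00,  0.00000000e+00,  0.00000000e+00,
         1.00000000e+00]])}
bottle [(0.97, [339.7, 142.9])]
driver [(0.64, [287.4, 180.9])]
disc [(0.9, [237.8, 319.0])]
rect [(0.77, [179.5, 275.7])]
{'fx': 314.55398066120324, 'fy': 314.55398066120324, 'cx': 258.84116765750076, 'cy': 196.43310599110927, 'T_tool_cam': array([[ 3.16677762e-06,  9.56085484e-01,  2.93087953e-01,
         7.59976746e+01],
       [ 9.99999711e-01,  2.19841919e-04, -7.27953648e-04,
        -4.46993003e-01],
       [-7.60418933e-04,  2.93087870e-01, -9.56085207e-01,
        -1.65887393e+02],
       [ 0.00000000e+00,  0.00000000e+00,  0.00000000e+00,
         1.00000000e+00]])}
```

View pics/scene0.png

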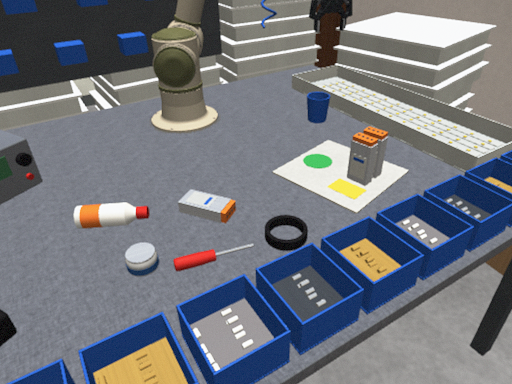

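View pics/side0.png

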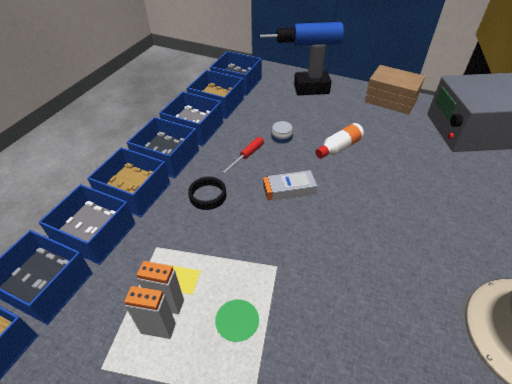

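The bottle is at about (110,213) in scene, with its cap at (143,212). The fallen driver is at (207,206) with its terminals at (228,210). The plate is around (340,170), with the disc at (317,160) and the rectangle at (347,188). Next I'll measure with masks and depth.

```bash
cat > h.py <<'E'
import numpy as np, cv2
from rig import *
from scipy.spatial.transform import Rotation as R
def cloud(n,d,mask=None,T=None):
    c=camera_model(n)
    if T is None: T=c['cam_to_world']
    v,u=np.nonzero((d>0)&(mask if mask is not None else True))
    z=d[v,u]; P=np.c_[(u-c['cx'])/c['fx']*z,-(v-c['cy'])/c['fy']*z,-z]
    return P@T[:3,:3].T+T[:3,3],u,v
def ray(n,px,z,T=None):
    c=camera_model(n)
    if T is None: T=c['cam_to_world']
    r=T[:3,:3]@np.array([(px[0]-c['cx'])/c['fx'],-(px[1]-c['cy'])/c['fy'],-1]); o=T[:3,3]
    return o+r*(z-o[2])/r[2]
def wristT():
    s=sense();q=s['ee_rot'];T=np.eye(4);T[:3,:3]=R.from_quat([q[1],q[2],q[3],q[0]]).as_matrix();T[:3,3]=s['eef_pos']
    return T@camera_model('wrist')['T_tool_cam']
def axis(rotm): return rotm
E
python3 - <<'E'
from h import *
for n in ["scene","side"]:
    im,d=capture(n)
    hsv=cv2.cvtColor(im,cv2.COLOR_RGB2HSV)
    for t in ["bottle","driver","plate","waiting1","waiting2","screwdriver","tin","tape"]:
        for m in masks_of(n,t)[:3]:
            P,u,v=cloud(n,d,m['region'])
            if len(P)<20: continue
            c=np.median(P,0); 
            Q=P[(P[:,2]>8)&(np.linalg.norm(P-c,axis=1)<150)] if t!='plate' else P
            if len(Q)<10: continue
            (cx,cy),(w,h),a=cv2.minAreaRect(Q[:,:2].astype(np.float32))
            print(n,t,m['p'],m['centre'],len(Q),'med',c.round(1),'rect',np.round([cx,cy,w,h,a],1),'z',np.percentile(Q[:,2],[2,50,98]).round(1))
    for t,z in [("disc",6),("rect",6),("bottle",25),("driver",15)]:
        for r in pinpoint(n,t)[:1]: print(t,r['p'],ray(n,r['centre'],z).round(1))
    P,u,v=cloud(n,d); H=hsv[v,u]
    g=(H[:,0]>40)&(H[:,0]<80)&(H[:,1]>120)&(P[:,2]<15); 
    y=(H[:,0]>25)&(H[:,0]<35)&(H[:,1]>120)&(P[:,2]<15)&(P[:,2]>-10)
    for k in (g,y):
        print('col',k.sum(),P[k].mean(0).round(1),np.round(cv2.minAreaRect(P[k][:,:2].astype(np.float32)),1) if 0 else cv2.minAreaRect(P[k][:,:2].astype(np.float32)))
E
```

```text
scene bottle 0.75 [105.0, 214.2] 1482 med [ 466.1 -368.2   35.2] rect [ 460.6 -357.   150.8   42.1   65.7] z [11.  35.8 48.8]
scene driver 0.66 [207.5, 205.6] 1088 med [ 538.2 -165.9   27.2] rect [ 526.1 -161.6  120.9   57.4   35.4] z [ 9.  27.5 29.9]
scene driver 0.44 [376.5, 146.6] 524 med [636.2 259.   93.6] rect [615.9 254.7  54.8  52.3  12.9] z [ 11.9  97.3 124.7]
scene plate 0.76 [333.1, 180.7] 4170 med [578.4 172.9   4. ] rect [563.6 211.5 261.9 263.6  14.3] z [1.2 4.  6.1]
scene plate 0.27 [363.3, 160.5] 1238 med [633.4 205.5  72. ] rect [543.2 264.   59.2 249.9  59.7] z [  5.1  72.  124.6]
scene waiting1 0.88 [378.9, 143.4] 478 med [636.5 258.8  99.7] rect [616.5 257.5  56.4  45.2  26.1] z [ 11.9 102.1 124.7]
scene waiting1 0.61 [362.1, 157.5] 1141 med [633.2 205.3  73.1] rect [621.8 225.1  57.7  54.   12. ] z [ 11.   74.5 124.7]
scene waiting2 0.88 [378.9, 143.4] 478 med [636.5 258.8  99.7] rect [616.5 257.5  56.4  45.2  26.1] z [ 11.9 102.1 124.7]
scene waiting2 0.61 [362.1, 157.5] 1141 med [633.2 205.3  73.1] rect [621.8 225.1  57.7  54.   12. ] z [ 11.   74.5 124.7]
scen
[... 2132 characters left out ...]
6  97.4] rect [608.9 263.7  56.3  29.9  14.4] z [ 12.8  97.6 127.6]
side tin 0.6 [281.9, 130.9] 388 med [ 611.2 -327.8   33.8] rect [ 614.8 -338.9   57.3   57.9   53.8] z [ 9.  35.2 39.9]
side tape 0.58 [283.0, 131.2] 391 med [ 611.7 -328.1   31.5] rect [ 614.4 -339.6   59.2   56.8   31.2] z [ 9.  35.3 39.9]
disc 0.79 [488.  192.7   6. ]
rect 0.86 [631.2 155.6   6. ]
bottle 0.84 [ 452.8 -342.5   25. ]
driver 0.94 [ 531.4 -162.8   15. ]
col 1378 [483.9 168.2   3.7] ((382.86431884765625, -755.677490234375), (1962.5189208984375, 338.94757080078125), 75.7494125366211)
col 458 [616.1 157.3   6.8] ((622.1939697265625, 162.13768005371094), (54.96984100341797, 53.01328659057617), 14.471431732177734)
```

```bash
cat > lg.py <<'E'
from h import *
import json
s=sense();q=s['ee_rot']
open('log.jsonl','a').write(json.dumps([list(map(float,s['joints'])),list(map(float,s['eef_pos'])),list(map(float,q))])+'\n')
M=R.from_quat([q[1],q[2],q[3],q[0]]).as_matrix()
print('t',round(s['time_s'],2),'j',s['joints'].round(3),'p',s['eef_pos'].round(1),'\nX',M[:,0].round(3),'Y',M[:,1].round(3),'Z',M[:,2].round(3),'F',s['force'].round(1),'g',round(s['grip_width'],3))
E
python3 lg.py
python3 -m crank '{"dp":[[3,-4,0],[3,-4,0],[3,-4,0],[3,-4,0],[3,-4,0],[2,-4.5,0]],"delta_rot":[[0,0,-8.5],[0,0,-8.5],[0,0,-8.5],[0,0,-8.5],[0,0,-8.5],[0,0,-8.5]],"claw":[0,0,0,0,0,0]}'; python3 lg.py
python3 -m crank '{"dp":[[1,-4.8,0],[1,-4.8,0],[1,-4.8,0],[0,-4.9,0],[0,-4.9,0],[0,-4.9,0]],"delta_rot":[[0,0,-8.5],[0,0,-8.5],[0,0,-8.5],[0,0,-8.5],[0,0,-8.5],[0,0,-8.5]],"claw":[0,0,0,0,0,0]}'; python3 lg.py
```

```text
t 1.8 j [ 1.096  0.313  1.498 -0.     1.331 -0.223] p [130.8 508.4 209.1] 
X [-0.968  0.249 -0.   ] Y [ 0.249  0.968 -0.   ] Z [ 0. -0. -1.] F [0.7 0.2 0.2] g 1.002
time_s: 2.4
eef_pos: [302.1, 261.8, 209.3]
ee_rot: [0.0, 0.543, 0.84, 0.0]
force: [1.4, 0.3, 0.4]
grip_width: 1.001
t 2.4 j [ 0.419  0.03   1.836 -0.     1.274 -0.004] p [302.1 261.8 209.3] 
X [-0.41   0.912 -0.   ] Y [0.912 0.41  0.001] Z [ 0.001  0.    -1.   ] F [1.4 0.3 0.4] g 1.001
time_s: 3.0
eef_pos: [330.4, -29.4, 209.4]
ee_rot: [0.0, 0.852, 0.524, 0.0]
force: [2.1, 0.5, -0.1]
grip_width: 1.004
t 3.0 j [-0.447 -0.138  1.993  0.     1.285  0.02 ] p [330.4 -29.4 209.4] 
X [0.451 0.893 0.   ] Y [ 0.893 -0.451  0.001] Z [ 0.001 -0.    -1.   ] F [ 2.1  0.5 -0.1] g 1.004
```

```bash
python3 -m crank '{"dp":[[2,-4.4,0],[2,-4.4,0],[2,-4.4,0],[2,-4.4,0]],"delta_rot":[[-7,3.5,0],[-7,3.5,0],[-7,3.5,0],[0,0,1.5]],"claw":[0,0,0,0]}'; python3 lg.py
python3 -m crank '{"dp":[[2,-4.4,0],[2,-4.4,0],[1,-4.4,0]],"delta_rot":[[7,-3.5,0],[7,-3.5,0],[7,-3.5,0]],"claw":[0,0,0]}'; python3 lg.py
python3 - <<'E'
from h import *
T=wristT()
im,d=capture("wrist");cv2.imwrite("pics/w1.png",im[:,:,::-1])
hsv=cv2.cvtColor(im,cv2.COLOR_RGB2HSV)
for t in ["bottle","driver"]:
    for m in masks_of("wrist",t)[:2]:
        P,u,v=cloud("wrist",d,m['region'],T); c=np.median(P,0)
        Q=P[P[:,2]>12]
        print(t,m['p'],m['centre'],len(Q),cv2.minAreaRect(Q[:,:2].astype(np.float32)),np.percentile(Q[:,2],[2,50,99]).round(1))
    print([(r['p'],r['centre'],ray("wrist",r['centre'],25,T).round(1)) for r in pinpoint("wrist",t)][:2])
E
```

```text
time_s: 3.4
eef_pos: [412.1, -203.8, 208.0]
ee_rot: [0.109, 0.824, 0.528, -0.174]
force: [0.6, 0.5, 0.3]
grip_width: 0.999
t 3.4 j [-0.47   0.216  1.691 -0.436  1.252  0.103] p [ 412.1 -203.8  208. ] 
X [ 0.382  0.832 -0.401] Y [ 0.908 -0.418 -0.003] Z [-0.171 -0.363 -0.916] F [0.6 0.5 0.3] g 0.999
time_s: 3.7
eef_pos: [462.1, -337.4, 209.9]
ee_rot: [0.005, 0.843, 0.538, 0.006]
force: [1.6, 0.3, -0.1]
grip_width: 0.997
t 3.7 j [-0.84   0.409  1.36   0.01   1.361 -0.407] p [ 462.1 -337.4  209.9] 
X [0.422 0.907 0.005] Y [ 0.907 -0.422  0.014] Z [ 0.015 -0.002 -1.   ] F [ 1.6  0.3 -0.1] g 0.997
bottle 0.94 [255.8, 191.7] 5072 ((454.2546691894531, -356.6982421875), (149.8143310546875, 49.34932327270508), 63.930484771728516) [29.9 45.6 51.7]
[(0.56, [258.6, 187.1], array([ 454.3, -356.9,   25. ])), (0.16, [374.5, 118.1], array([ 601.5, -340.1,   25. ]))]
driver 0.8 [220.6, 18.9] 2888 ((496.67498779296875, -178.35055541992188), (61.72442626953125, 56.54781723022461), 35.52355194091797) [16.6 31.2 33.2]
[]
```

View pics/w1.png

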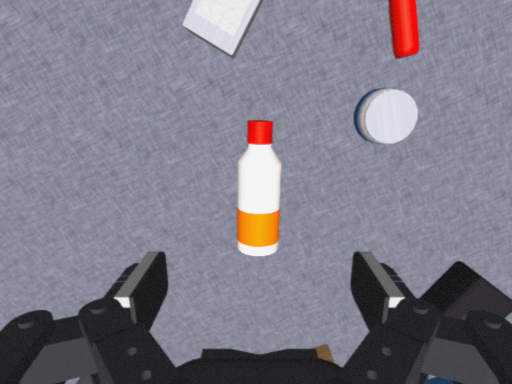

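```bash
cat > kin.py <<'E'
import numpy as np, json
from scipy.spatial.transform import Rotation as R
from scipy.optimize import least_squares
L=[json.loads(l) for l in open('log.jsonl')]
def rz(a): return R.from_euler('z',a).as_matrix()
def ry(a): return R.from_euler('y',a).as_matrix()
def fk(j,p,s4,s6):
    a1,off,d1,L2,a3,L3,d6,ox,oy=p[:9]
    A=rz(j[0]);B=A@ry(j[1]);C=B@ry(j[2]);D=C@rz(s4*j[3])@ry(j[4]);
    E=D@rz(s6*j[5])@rz(p[9])
    P=A@[a1,off,d1]+B@[0,0,L2]+C@[a3,0,L3]+D@[ox,oy,d6]
    return P,E
def res(p,s4,s6,wr=300):
    r=[]
    for j,x,q in L:
        P,E=fk(j,p,s4,s6)
        M=R.from_quat([q[1],q[2],q[3],q[0]]).as_matrix()
        r+=list(P-x)+list(wr*R.from_matrix(E.T@M).as_rotvec())
    # weak prior
    return np.array(r+list(1e-3*(np.array(p[:9])-[0,116,300,400,0,400,250,0,0])))
def fit():
    best=None
    for s4 in (1,-1):
        for s6 in (1,-1):
            for y in (0,1.57,3.14,-1.57):
                o=least_squares(res,[0,116,300,400,0,400,250,0,0,y],args=(s4,s6))
                if best is None or o.cost<best[0]: best=(o.cost,o.x,s4,s6)
    return best
if __name__=='__main__':
    b=fit();print(b[0],b[1].round(2),b[2:]);print(np.abs(b[1] is not None and res(b[1],*b[2:])).reshape(-1)[:len(L)*6].reshape(-1,6).round(1))
E
python3 kin.py
```

```text
0.0067629273228502354 [-5.2000e-01  1.1632e+02  2.0148e+02  4.3890e+02  3.9010e+01  3.9745e+02
  2.7769e+02 -5.6000e-01 -2.0000e-02  1.5700e+00] (1, 1)
[[0. 0. 0. 0. 0. 0.]
 [0. 0. 0. 0. 0. 0.]
 [0. 0. 0. 0. 0. 0.]
 [0. 0. 0. 0. 0. 0.]
 [0. 0. 0. 0. 0. 0.]]
```

```bash
cat > plan.py <<'E'
from kin import *
b=fit();PP=b[1:]
lo=np.array([-2.94,-.97,.19,-1.23,.02,-2.88]);hi=np.array([2.94,2.17,2.56,4.37,3.11,2.88])
def ik(P,M,seed=None,n=30):
    best=None;rng=np.random.default_rng(0)
    for k in range(n):
        j0=seed if (seed is not None and k==0) else rng.uniform(lo,hi)
        def f(j):
            p,E=fk(j,*PP); return np.r_[(p-P),200*R.from_matrix(E.T@M).as_rotvec()]
        o=least_squares(f,np.clip(j0,lo+1e-3,hi-1e-3),bounds=(lo,hi))
        if o.cost<1e-2:
            return o.x
        if best is None or o.cost<best: best=o.cost
    return None
def tool(h,th,up):   # standing: tool z pointing at heading h, down by th; tool x mostly up
    z=np.array([np.cos(h)*np.cos(th),np.sin(h)*np.cos(th),-np.sin(th)]); 
    y=np.cross([np.cos(h),np.sin(h),0],[0,0,1]); x=np.cross(y,z); return np.c_[x,y,z]
def pickM(a,th): # lying along heading a, lean th toward a
    av=np.array([np.cos(a),np.sin(a),0]);z=-np.cos(th)*np.array([0,0,1])-np.sin(th)*av
    y=np.cross([0,0,-1],av); x=np.cross(y,z); return np.c_[x,y,z]
def show(n,P,M,seed=None):
    j=ik(np.array(P,float),M,seed); print(n,np.round(P,0),None if j is None else j.round(2)); return j
E
cat > p1.py <<'E'
from plan import *
d=np.radians
seed=np.array([-.84,.41,1.36,0,1.36,-.4])
for th in (0,15,30,40):
    M=pickM(d(64),d(th)); a=np.array([np.cos(d(64)),np.sin(d(64)),0])
    show(f'bpick{th}',np.array([454.3,-356.8,25])+3*a+19*M[:,2],M,seed)
    M=pickM(d(35.5),d(th));a=np.array([np.cos(d(35.5)),np.sin(d(35.5)),0])
    show(f'dpick{th}',np.array([525,-161,24])+15*a+19*M[:,2],M,seed)
for th in (0,15,30,40):
    for h in (0,30,60,90,-30,-60):
        M=tool(d(h),d(th),0); show(f'bplace{th},{h}',np.array([491,190,6+78])+19*M[:,2],M)
    for h in (104.3,):
        M=tool(d(h),d(th),0); show(f'dplace{th},{h}',np.array([637,165,6+75])+19*M[:,2],M)
E
python3 p1.py
```

```text
bpick0 [ 456. -354.    6.] [-0.86  0.65  1.55 -0.    0.94 -0.41]
dpick0 [ 537. -152.    5.] [-0.49  0.62  1.61  0.    0.91  0.47]
bpick15 [ 453. -359.    7.] [-0.75  0.65  1.58 -0.33  0.86 -0.08]
dpick15 [ 533. -155.    6.] [-0.38  0.71  1.47 -0.25  1.12  0.69]
bpick30 [ 451. -363.    9.] [-0.64  0.69  1.6  -0.69  0.88  0.27]
dpick30 [ 529. -158.    8.] [-0.3   0.83  1.31 -0.42  1.35  0.82]
bpick40 [ 450. -365.   10.] [-0.58  0.74  1.6  -0.91  0.94  0.48]
dpick40 [ 527. -159.    9.] [-0.26  0.92  1.21 -0.52  1.51  0.86]
bplace0,0 [510. 190.  84.] [ 0.29  0.89  2.32  3.43  1.63 -1.55]
bplace0,30 [507. 200.  84.] [-0.22  0.91  2.38  2.4   1.68 -1.67]
bplace0,60 [500. 206.  84.] [-0.42  0.87  2.15  1.67  1.56 -1.45]
bplace0,90 [491. 209.  84.] [-0.38  0.93  1.78  1.23  1.72 -1.17]
bplace0,-30 [507. 180.  84.] [ 0.59  0.89  2.01  4.27  1.46 -1.8 ]
bplace0,-60 [500. 174.  84.] None
dplace0,104.3 [632. 183.  81.] [-0.29  1.2   1.04  1.22  1.98 -0.75]
bplace15,0 [509. 190.  79.] [ 0.28  0.65  2.35  3.43  1.17 -1.61]
bplace15,30 [507. 199.  79.] [-0.19  0.65  2.41  2.41  1.25 -1.52]
bplace15
[... 478 characters left out ...]
6  1.48  1.02 -1.02]
bplace30,90 [491. 206.  74.] [-0.31  0.65  1.83  1.01  1.34 -0.92]
bplace30,-30 [505. 182.  74.] None
bplace30,-60 [499. 176.  74.] [ 0.57  0.71  1.69 -1.17  1.22 -2.37]
dplace30,104.3 [633. 181.  72.] [-0.24  0.97  1.13  0.87  1.67 -0.71]
bplace40,0 [506. 190.  72.] [ 0.23  0.37  2.23  3.67  0.36 -1.92]
bplace40,30 [504. 197.  72.] [-0.08  0.34  2.28  2.05  0.51 -0.96]
bplace40,60 [498. 203.  72.] [-0.25  0.43  2.11  1.31  0.87 -0.78]
bplace40,90 [491. 205.  72.] [-0.26  0.57  1.83  0.91  1.22 -0.8 ]
bplace40,-30 [504. 183.  72.] None
bplace40,-60 [498. 177.  72.] [ 0.52  0.64  1.7  -1.03  1.11 -2.51]
dplace40,104.3 [633. 179.  69.] [-0.21  0.91  1.16  0.76  1.56 -0.66]
```

```bash
cat > go.py <<'E'
from h import *
def cur():
    s=sense();q=s['ee_rot'];return s['eef_pos'],R.from_quat([q[1],q[2],q[3],q[0]]).as_matrix()
def need(P,M):
    p,C=cur(); print('dp cm',((np.array(P)-p)/10).round(2),'rot deg',np.degrees(R.from_matrix(M@C.T).as_rotvec()).round(2))
E
python3 - <<'E'
from go import *
from plan import pickM
need([452.8,-359.9,7.1],pickM(np.radians(64),np.radians(20)))
E
```

```text
dp cm [ -0.78  -2.45 -20.17] rot deg [-17.8    9.11  -1.  ]
```

```bash
python3 -m crank '{"dp":[[-0.26,-0.8,-4.5],[-0.26,-0.8,-4.5],[-0.26,-0.85,-4.5],[0,0,-3],[0,0,-2],[0,0,0]],"delta_rot":[[-5.93,3.04,-0.33],[-5.93,3.04,-0.33],[-5.93,3.04,-0.33],[0,0,0],[0,0,0],[0,0,0]],"claw":[0,0,0,0,0,0]}' 60; python3 lg.py
python3 - <<'E'
from go import *
from plan import pickM
need([452.8,-359.9,7.1],pickM(np.radians(64),np.radians(20)))
im,d=capture("wrist");cv2.imwrite("pics/w2.png",im[:,:,::-1])
E
```

```text
time_s: 4.55
eef_pos: [452.7, -357.2, 22.1]
ee_rot: [0.09, 0.834, 0.524, -0.148]
force: [0.3, 0.8, 0.2]
grip_width: 1.001
t 4.55 j [-0.711  0.634  1.587 -0.443  0.881  0.016] p [ 452.7 -357.2   22.1] 
X [ 0.407  0.847 -0.341] Y [ 0.901 -0.435 -0.004] Z [-0.152 -0.305 -0.94 ] F [0.3 0.8 0.2] g 1.001
dp cm [ 0.01 -0.27 -1.5 ] rot deg [-0.16 -0.18 -0.24]
```

View pics/w2.png

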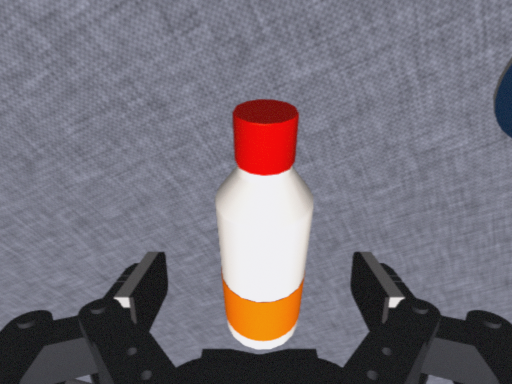

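The bottle lies between the open jaws, with its body around column 264 and the jaw centre at 259. I'll descend and close.

```bash
python3 -m crank '{"dp":[[0,-0.27,-1.0],[0,0,-0.5],[0,0,0],[0,0,0],[0,0,0],[0,0,0],[0,0,0],[0,0,0],[0,0,0],[0,0,0]],"delta_rot":[[0,0,0],[0,0,0],[0,0,0],[0,0,0],[0,0,0],[0,0,0],[0,0,0],[0,0,0],[0,0,0],[0,0,0]],"claw":[0,0,0,255,255,255,255,255,255,255]}' 60; python3 lg.py
```

```text
time_s: 5.6
eef_pos: [453.2, -362.9, 10.0]
ee_rot: [0.093, 0.835, 0.522, -0.147]
force: [-1.0, 2.9, 7.1]
grip_width: 0.51
t 5.6 j [-0.718  0.657  1.586 -0.453  0.856  0.028] p [ 453.2 -362.9   10. ] 
X [ 0.412  0.845 -0.342] Y [ 0.899 -0.438  0.001] Z [-0.149 -0.308 -0.94 ] F [-1.   2.9  7.1] g 0.51
```

```bash
python3 -m crank '{"dp":[[0,0,0],[0,0,0],[0,0,0],[0,0,0]],"delta_rot":[[0,0,0],[0,0,0],[0,0,0],[0,0,0]],"claw":[40,40,40,40]}' 60; python3 lg.py
python3 -m crank '{"dp":[[-0.1,-0.2,-0.6],[0,0,0],[0,0,0],[0,0,0],[0,0,0],[0,0,0],[0,0,0],[0,0,0]],"delta_rot":[[0,0,0],[0,0,0],[0,0,0],[0,0,0],[0,0,0],[0,0,0],[0,0,0],[0,0,0]],"claw":[40,40,255,255,255,255,255,255]}' 60; python3 lg.py
python3 - <<'E'
from go import *
im,d=capture("wrist");cv2.imwrite("pics/w3.png",im[:,:,::-1])
im,d=capture("side");cv2.imwrite("pics/s3.png",cv2.resize(im[90:220,220:420,::-1],None,fx=4,fy=4))
E
```

```text
time_s: 6.0
eef_pos: [453.0, -362.8, 9.0]
ee_rot: [0.092, 0.835, 0.522, -0.147]
force: [0.5, -0.6, -0.1]
grip_width: 0.84
t 6.0 j [-0.718  0.659  1.586 -0.453  0.854  0.028] p [ 453.  -362.8    9. ] 
X [ 0.411  0.845 -0.342] Y [ 0.899 -0.438  0.   ] Z [-0.149 -0.307 -0.94 ] F [ 0.5 -0.6 -0.1] g 0.84
time_s: 6.8
eef_pos: [452.3, -364.8, 3.5]
ee_rot: [0.093, 0.835, 0.522, -0.147]
force: [0.3, 1.9, 6.2]
grip_width: 0.551
t 6.8 j [-0.722  0.668  1.588 -0.457  0.843  0.031] p [ 452.3 -364.8    3.5] 
X [ 0.411  0.845 -0.342] Y [ 0.899 -0.437  0.001] Z [-0.149 -0.308 -0.94 ] F [0.3 1.9 6.2] g 0.551
```

View pics/w3.png

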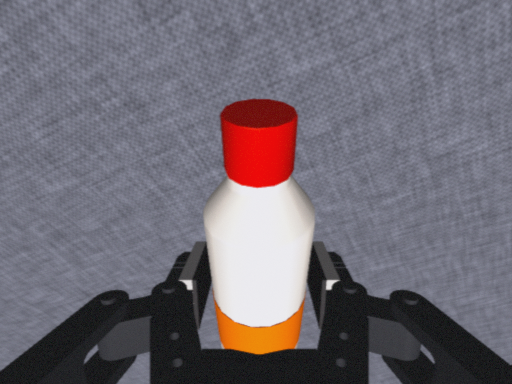

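View pics/s3.png

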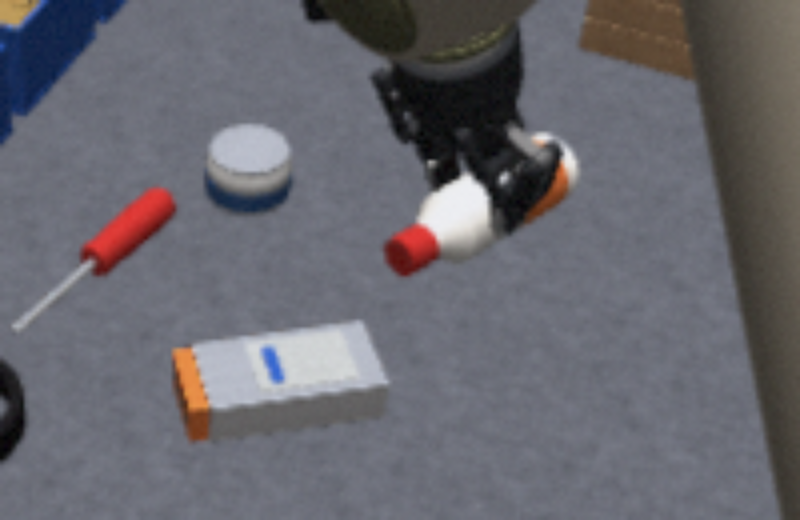

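```bash
python3 -m crank '{"dp":[[0,0,0],[0,0,0],[-0.05,-0.1,-0.4],[0,0,0],[0,0,0],[0,0,0],[0,0,0],[0,0,0],[0,0,0]],"delta_rot":[[0,0,0],[0,0,0],[0,0,0],[0,0,0],[0,0,0],[0,0,0],[0,0,0],[0,0,0],[0,0,0]],"claw":[60,60,60,60,255,255,255,255,255]}' 60; python3 lg.py
```

```text
time_s: 7.8
eef_pos: [451.7, -365.8, -0.7]
ee_rot: [0.092, 0.835, 0.522, -0.147]
force: [0.6, 1.8, 3.1]
grip_width: 0.554
t 7.8 j [-0.724  0.675  1.589 -0.46   0.835  0.034] p [ 451.7 -365.8   -0.7] 
X [ 0.411  0.845 -0.342] Y [ 0.899 -0.437  0.001] Z [-0.149 -0.308 -0.94 ] F [0.6 1.8 3.1] g 0.554
```

```bash
cat > p2.py <<'E'
from go import *
from plan import *
import sys
d=np.radians
p,M=cur()
C=np.array([454.3,-356.8,25.]);off=M.T@(C-p);print('off tool',off.round(1)); 
# bottle axis in tool at pick: a heading 64
a=np.array([np.cos(d(64)),np.sin(d(64)),0]); print('axis in tool',(M.T@a).round(3))
th=20
Mf=tool(d(90),d(th),0)
# refine: want bottle axis vertical exactly
ax=Mf@(M.T@a); rv=np.cross(ax,[0,0,1]); Mf=R.from_rotvec(rv/np.linalg.norm(rv)*np.arcsin(np.linalg.norm(rv))).as_matrix()@Mf
Pf=np.array([491,190,6+75])-Mf@off; print('place TCP',Pf.round(1),'rot',np.degrees(R.from_matrix(Mf@M.T).as_rotvec()).round(2))
np.savez('bp.npz',Pf=Pf,Mf=Mf,off=off)
rv=R.from_matrix(Mf@M.T).as_rotvec()
# path: lift+rot
j=sense()['joints'].copy()
N=15
wp=[np.array([452,-366,150.])+np.array([0,0,0])]
for k in range(1,N+1):
    f=k/N; Mi=R.from_rotvec(rv*f).as_matrix()@M
    P=np.array([452,-366,150.])*(1-f)+np.array([Pf[0],Pf[1],Pf[2]+110])*f
    jj=ik(P,Mi,j,1); print(k,P.round(0),None if jj is None else (jj.round(2),(jj-j).round(2)))
    if jj is not None:j=jj
E
python3 p2.py
python3 - <<'E'
from h import *
for n in ["scene","side"]:
    im,d=capture(n);hsv=cv2.cvtColor(im,cv2.COLOR_RGB2HSV);P,u,v=cloud(n,d);H=hsv[v,u]
    near=(np.hypot(P[:,0]-491,P[:,1]-190)<70)&(P[:,2]<20)
    g=near&(H[:,0]>40)&(H[:,0]<85)&(H[:,1]>120)
    print(n,g.sum(),cv2.minEnclosingCircle(P[g][:,:2].astype(np.float32)),P[g].mean(0))
    m=(np.hypot(P[:,0]-637,P[:,1]-165)<70)&(P[:,2]<20)&(H[:,0]>22)&(H[:,0]<35)&(H[:,1]>120)
    print(m.sum(),cv2.minAreaRect(P[m][:,:2].astype(np.float32)))
E
```

```text
off tool [ -0.1  -1.5 -27.3]
axis in tool [ 0.94   0.001 -0.342]
place TCP [492.5 215.7  71.8] rot [ 88.32 -20.36  20.42]
1 [ 455. -327.  152.] (array([-0.71,  0.44,  1.49, -0.26,  1.17, -0.19]), array([ 0.01, -0.24, -0.1 ,  0.2 ,  0.34, -0.22]))
2 [ 457. -288.  154.] (array([-0.7 ,  0.41,  1.51, -0.16,  1.22, -0.25]), array([ 0.01, -0.03,  0.02,  0.11,  0.04, -0.06]))
3 [ 460. -250.  156.] (array([-0.69,  0.39,  1.54, -0.06,  1.26, -0.3 ]), array([ 0.01, -0.02,  0.02,  0.1 ,  0.04, -0.05]))
4 [ 463. -211.  158.] (array([-0.68,  0.37,  1.56,  0.04,  1.3 , -0.35]), array([ 0.01, -0.02,  0.02,  0.1 ,  0.04, -0.05]))
5 [ 466. -172.  161.] (array([-0.67,  0.36,  1.58,  0.14,  1.34, -0.39]), array([ 0.01, -0.01,  0.02,  0.1 ,  0.04, -0.04]))
6 [ 468. -133.  163.] (array([-0.65,  0.35,  1.61,  0.23,  1.38, -0.43]), array([ 0.01, -0.01,  0.03,  0.09,  0.04, -0.04]))
7 [471. -95. 165.] (array([-0.63,  0.34,  1.64,  0.32,  1.41, -0.47]), array([ 0.02, -0.  ,  0.03,  0.09,  0.03, -0.04]))
8 [474. -56. 167.] (array([-0.61,  0.34,  1.66,  0.42,  1.43, -0.5 ]), array([ 0.02,  0.  ,  0.03,  0.09, 
[... 609 characters left out ...]
.1 ,  0.01, -0.05]))
14 [490. 177. 180.] (array([-0.39,  0.48,  1.8 ,  0.99,  1.53, -0.77]), array([ 0.05,  0.04,  0.01,  0.1 ,  0.02, -0.05]))
15 [493. 216. 182.] (array([-0.33,  0.53,  1.81,  1.1 ,  1.55, -0.82]), array([ 0.06,  0.05,  0.  ,  0.1 ,  0.02, -0.06]))
scene 298 ((490.2227478027344, 191.3931121826172), 41.16452407836914) [488.70675649 190.40808489   4.3151348 ]
376 ((634.002197265625, 164.47361755371094), (79.81210327148438, 53.87024688720703), 16.507722854614258)
side 1355 ((488.4207763671875, 190.68003845214844), 39.06553268432617) [487.68351645 191.353255     6.78884831]
457 ((622.213623046875, 161.99964904785156), (55.504234313964844, 52.63291931152344), 14.245702743530273)
```

```bash
python3 -m crank '{"dp":[[0,0,1],[0,0,3],[0,0,4],[0,0,4],[0,0,4],[0.27,3.88,0.2],[0.27,3.88,0.2],[0.27,3.88,0.2],[0.27,3.88,0.2],[0.27,3.88,0.2]],"delta_rot":[[0,0,0],[0,0,0],[0,0,0],[0,0,0],[0,0,0],[5.89,-1.36,1.36],[5.89,-1.36,1.36],[5.89,-1.36,1.36],[5.89,-1.36,1.36],[5.89,-1.36,1.36]],"claw":[255,255,255,255,255,255,255,255,255,255]}' 60; python3 lg.py
python3 -m crank '{"dp":[[0.27,3.88,0.2],[0.27,3.88,0.2],[0.27,3.88,0.2],[0.27,3.88,0.2],[0.27,3.88,0.2],[0.27,3.88,0.2],[0.27,3.88,0.2],[0.27,3.88,0.2],[0.27,3.88,0.2],[0.27,3.88,0.2]],"delta_rot":[[5.89,-1.36,1.36],[5.89,-1.36,1.36],[5.89,-1.36,1.36],[5.89,-1.36,1.36],[5.89,-1.36,1.36],[5.89,-1.36,1.36],[5.89,-1.36,1.36],[5.89,-1.36,1.36],[5.89,-1.36,1.36],[5.89,-1.36,1.36]],"claw":[255,255,255,255,255,255,255,255,255,255]}' 60; python3 lg.py
python3 -m crank '{"dp":[[0,0,0],[0,0,0]],"delta_rot":[[0,0,0],[0,0,0]],"claw":[255,255]}' 60; python3 lg.py
python3 - <<'E'
from go import *
f=np.load('bp.npz');P=f['Pf']+[-2,1,60];need(P,f['Mf'])
p,M=cur();print('bottle c',(p+M@f['off']).round(1))
for n in ["side","scene"]:
    im,d=capture(n);cv2.imwrite(f"pics/{n}4.png",im[:,:,::-1])
    ms=masks_of(n,"bottle")[:1]
    for m in ms:
        Q,u,v=cloud(n,d,m['region']);
        Q=Q[np.linalg.norm(Q-np.median(Q,0),axis=1)<120]
        U,S,V=np.linalg.svd(Q-Q.mean(0),full_matrices=False);print(n,m['p'],m['centre'],Q.mean(0).round(1),V[0].round(3),'z',np.percentile(Q[:,2],[1,99]).round(1))
E
```

```text
time_s: 8.9
eef_pos: [465.0, -170.2, 169.9]
ee_rot: [-0.085, 0.805, 0.585, 0.047]
force: [0.2, -0.3, -1.9]
grip_width: 0.558
t 8.9 j [-0.667  0.345  1.574  0.14   1.364 -0.391] p [ 465.  -170.2  169.9] 
X [0.312 0.934 0.175] Y [ 0.95  -0.302 -0.082] Z [-0.024  0.192 -0.981] F [ 0.2 -0.3 -1.9] g 0.558
time_s: 9.9
eef_pos: [492.2, 217.3, 189.6]
ee_rot: [-0.406, 0.578, 0.579, 0.408]
force: [0.4, -1.0, -1.3]
grip_width: 0.558
t 9.9 j [-0.327  0.515  1.808  1.101  1.56  -0.81 ] p [492.2 217.3 189.6] 
X [-0.003  0.338  0.941] Y [1.    0.    0.004] Z [ 0.001  0.941 -0.338] F [ 0.4 -1.  -1.3] g 0.558
time_s: 10.1
eef_pos: [491.8, 216.4, 188.9]
ee_rot: [-0.405, 0.579, 0.58, 0.406]
force: [0.1, 0.4, -1.7]
grip_width: 0.558
t 10.1 j [-0.328  0.514  1.807  1.096  1.559 -0.807] p [491.8 216.4 188.9] 
X [-0.001  0.342  0.94 ] Y [1.    0.001 0.001] Z [-0.001  0.94  -0.342] F [ 0.1  0.4 -1.7] g 0.558
dp cm [-0.12  0.04 -5.71] rot deg [ 0.01  0.   -0.06]
bottle c [490.2 190.6 198.1]
side 0.89 [229.1, 263.3] [485.1 204.1 213.8] [-0.063  0.11  -0.992] z [126.8 274.3]
scene 0.65 [323.6, 100.7] [508.4 181.1 196.1] [ 0.07  -0.051 -0.996] z [124.7 272.2]
```

View pics/side4.png

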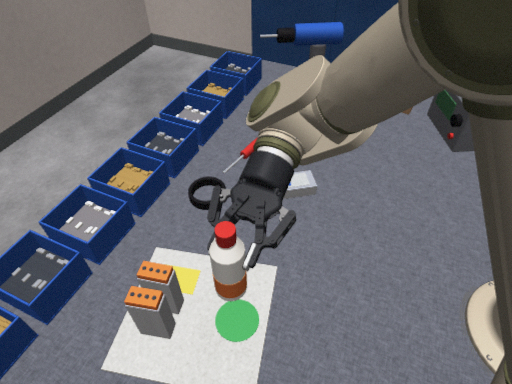

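View pics/scene4.png

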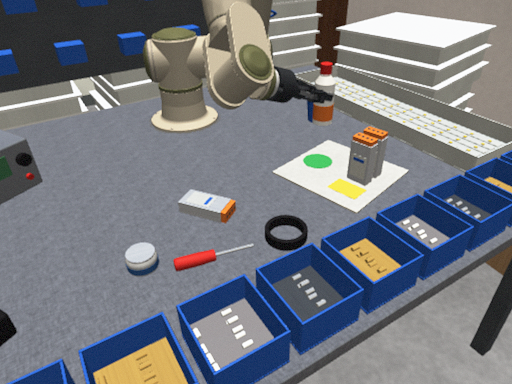

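The bottle is upright over the disc, cap up: scene (323,95), side (229,263). Its base should be at about 123 mm. I'll lower it.

```bash
python3 -m crank '{"dp":[[-0.1,0,-4],[0,0,-4],[0,0,-2],[0,0,-0.7],[0,0,-0.3],[0,0,0]],"delta_rot":[[0,0,0],[0,0,0],[0,0,0],[0,0,0],[0,0,0],[0,0,0]],"claw":[255,255,255,255,255,255]}' 60; python3 lg.py
python3 -m crank '{"dp":[[0,0,-0.2],[0,0,-0.1],[0,0,-0.1],[0,0,0]],"delta_rot":[[0,0,0],[0,0,0],[0,0,0],[0,0,0]],"claw":[255,255,255,255]}' 60; python3 lg.py
```

```text
time_s: 10.9
eef_pos: [491.5, 215.9, 79.8]
ee_rot: [-0.405, 0.579, 0.58, 0.407]
force: [0.2, -0.6, -2.1]
grip_width: 0.557
t 10.9 j [-0.329  0.731  1.828  1.111  1.452 -1.021] p [491.5 215.9  79.8] 
X [-0.002  0.342  0.94 ] Y [ 1.    -0.001  0.003] Z [ 0.001  0.94  -0.342] F [ 0.2 -0.6 -2.1] g 0.557
time_s: 11.3
eef_pos: [491.0, 216.3, 75.2]
ee_rot: [-0.405, 0.579, 0.579, 0.406]
force: [1.0, 0.2, -1.9]
grip_width: 0.557
t 11.3 j [-0.329  0.741  1.828  1.112  1.448 -1.029] p [491.  216.3  75.2] 
X [-0.001  0.341  0.94 ] Y [ 1.    -0.     0.002] Z [ 0.001  0.94  -0.341] F [ 1.   0.2 -1.9] g 0.557
```

```bash
python3 -m crank '{"dp":[[0,0,-0.1],[0,0,-0.1],[0,0,0]],"delta_rot":[[0,0,0],[0,0,0],[0,0,0]],"claw":[255,255,255]}' 60; python3 lg.py
python3 -m crank '{"dp":[[0,0,-0.1],[0,0,0]],"delta_rot":[[0,0,0],[0,0,0]],"claw":[255,255]}' 60; python3 lg.py
python3 -m crank '{"dp":[[0,0,-0.1],[0,0,0]],"delta_rot":[[0,0,0],[0,0,0]],"claw":[255,255]}' 60; python3 lg.py
```

```text
time_s: 11.6
eef_pos: [491.0, 216.3, 73.0]
ee_rot: [-0.406, 0.579, 0.579, 0.406]
force: [-0.6, -0.3, -2.1]
grip_width: 0.555
t 11.6 j [-0.329  0.746  1.827  1.112  1.446 -1.033] p [491.  216.3  73. ] 
X [-0.001  0.341  0.94 ] Y [ 1.    -0.     0.001] Z [ 0.     0.94  -0.341] F [-0.6 -0.3 -2.1] g 0.555
time_s: 11.8
eef_pos: [491.0, 216.3, 72.0]
ee_rot: [-0.406, 0.579, 0.579, 0.406]
force: [0.3, -0.1, -2.8]
grip_width: 0.555
t 11.8 j [-0.329  0.748  1.827  1.113  1.445 -1.034] p [491.  216.3  72. ] 
X [-0.001  0.341  0.94 ] Y [ 1.    -0.     0.001] Z [ 0.     0.94  -0.341] F [ 0.3 -0.1 -2.8] g 0.555
time_s: 12.0
eef_pos: [491.1, 216.3, 71.6]
ee_rot: [-0.406, 0.579, 0.579, 0.407]
force: [-0.8, -0.1, 3.1]
grip_width: 0.554
t 12.0 j [-0.329  0.75   1.827  1.113  1.446 -1.036] p [491.1 216.3  71.6] 
X [-0.001  0.34   0.94 ] Y [ 1.    -0.     0.001] Z [ 0.001  0.94  -0.34 ] F [-0.8 -0.1  3.1] g 0.554
```

Contact came at the expected height, so I'll release gradually.

```bash
python3 -m crank '{"dp":[[0,0,0],[0,0,0],[0,0,0],[0,0,0],[0,0,0],[0,0,0]],"delta_rot":[[0,0,0],[0,0,0],[0,0,0],[0,0,0],[0,0,0],[0,0,0]],"claw":[100,80,60,20,0,0]}' 20; python3 lg.py
python3 - <<'E'
from go import *
for n in ["side","scene"]:
    im,d=capture(n);cv2.imwrite(f"pics/{n}5.png",im[:,:,::-1])
E
```

```text
time_s: 12.6
eef_pos: [491.0, 216.2, 71.1]
ee_rot: [-0.405, 0.579, 0.579, 0.406]
force: [-0.1, -0.2, -0.4]
grip_width: 0.997
t 12.6 j [-0.329  0.75   1.827  1.113  1.444 -1.036] p [491.  216.2  71.1] 
X [-0.001  0.341  0.94 ] Y [ 1.    -0.     0.001] Z [ 0.001  0.94  -0.341] F [-0.1 -0.2 -0.4] g 0.997
```

View pics/side5.png

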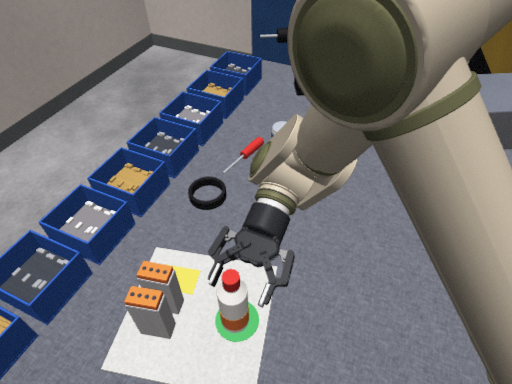

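The bottle stands centred on the green disc, side (235,318). Now I'll back out along the tool axis and plan the driver approach.

```bash
python3 -m crank '{"dp":[[0,-2.5,0.9],[0,-4.5,1.6],[0,-4.5,1.6],[0,-4.5,1.6],[0,-4,3],[0,0,0]],"delta_rot":[[0,0,0],[0,0,0],[0,0,0],[0,0,0],[0,0,0],[0,0,0]],"claw":[0,0,0,0,0,0]}' 20; python3 lg.py
cat > p3.py <<'E'
from go import *
from plan import *
d=np.radians
a=np.array([np.cos(d(35.5)),np.sin(d(35.5)),0])
M=pickM(d(35.5),d(25)); P=np.array([525,-161,24.3])+15*a+27.6*M[:,2]
print('pick TCP',P.round(1)); Pv=P-150*M[:,2]; print('view',Pv.round(1)); need(Pv,M)
p0,M0=cur();rv=R.from_matrix(M@M0.T).as_rotvec();j=sense()['joints'].copy();N=12
for k in range(1,N+1):
    f=k/N;jj=ik(p0*(1-f)+Pv*f,R.from_rotvec(rv*f).as_matrix()@M0,j,1)
    print(k,None if jj is None else (jj.round(2),(jj-j).round(2)))
    if jj is not None:j=jj
E
python3 p3.py
```

```text
time_s: 13.3
eef_pos: [492.6, 11.6, 160.4]
ee_rot: [-0.402, 0.58, 0.58, 0.408]
force: [0.0, 0.9, -0.2]
grip_width: 0.997
t 13.3 j [-0.682  0.654  1.645  0.847  1.781 -0.94 ] p [492.6  11.6 160.4] 
X [-0.005  0.345  0.939] Y [ 1.    -0.005  0.007] Z [ 0.007  0.939 -0.345] F [ 0.   0.9 -0.2] g 0.997
pick TCP [ 527.7 -159.1   -0.7]
view [ 579.3 -122.3  135.2]
dp cm [  8.67 -13.38  -2.52] rot deg [-86.63  45.23 -41.25]
1 (array([-0.68,  0.6 ,  1.64,  0.8 ,  1.7 , -0.82]), array([ 0.  , -0.05, -0.01, -0.05, -0.08,  0.12]))
2 (array([-0.66,  0.55,  1.63,  0.74,  1.62, -0.7 ]), array([ 0.01, -0.05, -0.01, -0.06, -0.08,  0.13]))
3 (array([-0.64,  0.52,  1.61,  0.68,  1.55, -0.56]), array([ 0.02, -0.04, -0.02, -0.07, -0.07,  0.13]))
4 (array([-0.61,  0.49,  1.58,  0.59,  1.49, -0.42]), array([ 0.03, -0.03, -0.03, -0.08, -0.06,  0.14]))
5 (array([-0.57,  0.48,  1.55,  0.5 ,  1.44, -0.27]), array([ 0.04, -0.01, -0.03, -0.1 , -0.05,  0.15]))
6 (array([-0.52,  0.47,  1.5 ,  0.39,  1.4 , -0.12]), array([ 0.05, -0.  , -0.04, -0.11, -0.04,  0.16]))
7 (array([-0.47,  0.49,  1.46,  0.27,  1.39,  0.04]), array([ 0.05,  0.01, -0.05, -0.12, -0.02,  0.16]))
8 (array([-0.42,  0.51,  1.4 ,  0.14,  1.39,  0.2 ]), array([ 0.05,  0.03, -0.06, -0.12,  0.  ,  0.16]))
9 (array([-0.37,  0.55,  1.34,  0.02,  1.41,  0.36]), array([ 0.05,  0.04, -0.06, -0.13,  0.02,  0.15]))
10 (array([-0.33,  0.6 ,  1.27, -0.1 ,  1.46,  0.5 ]), array([ 0.05,  0.05, -0.07, -0.12,  0.04,  0.14]))
11 (array([-0.29,  0.66,  1.19, -0.22,  1.52,  0.63]), array([ 0.04,  0.06, -0.08, -0.12,  0.06,  0.13]))
12 (array([-0.25,  0.73,  1.1 , -0.33,  1.6 ,  0.74]), array([ 0.04,  0.07, -0.09, -0.11,  0.08,  0.11]))
```

```bash
python3 -m crank '{"dp":[[0.62,-0.96,0],[0.62,-0.96,0],[0.62,-0.96,0],[0.62,-0.96,0],[0.62,-0.96,0],[0.62,-0.96,0],[0.62,-0.96,0]],"delta_rot":[[-6.19,3.23,-2.95],[-6.19,3.23,-2.95],[-6.19,3.23,-2.95],[-6.19,3.23,-2.95],[-6.19,3.23,-2.95],[-6.19,3.23,-2.95],[-6.19,3.23,-2.95]],"claw":[0,0,0,0,0,0,0]}' 20; python3 lg.py
python3 -m crank '{"dp":[[0.62,-0.96,0],[0.62,-0.96,0],[0.62,-0.96,0],[0.62,-0.96,0],[0.62,-0.96,0],[0.62,-0.96,0],[0.62,-0.96,0],[0,0,0],[0,0,0]],"delta_rot":[[-6.19,3.23,-2.95],[-6.19,3.23,-2.95],[-6.19,3.23,-2.95],[-6.19,3.23,-2.95],[-6.19,3.23,-2.95],[-6.19,3.23,-2.95],[-6.19,3.23,-2.95],[0,0,0],[0,0,0]],"claw":[0,0,0,0,0,0,0,0,0]}' 20; python3 lg.py
python3 - <<'E'
from go import *
T=wristT()
im,d=capture("wrist");cv2.imwrite("pics/w6.png",im[:,:,::-1])
for m in masks_of("wrist","driver")[:2]:
    P,u,v=cloud("wrist",d,m['region'],T); Q=P[(P[:,2]>20)&(P[:,2]<45)]
    print(m['p'],m['centre'],len(Q),cv2.minAreaRect(Q[:,:2].astype(np.float32)),np.percentile(Q[:,2],[2,50,99]).round(1))
E
```

```text
time_s: 14.0
eef_pos: [534.5, -50.9, 158.2]
ee_rot: [-0.19, 0.845, 0.488, 0.111]
force: [-0.8, -0.2, 0.4]
grip_width: 0.999
t 14.0 j [-0.517  0.459  1.498  0.387  1.424 -0.098] p [534.5 -50.9 158.2] 
X [0.499 0.782 0.373] Y [ 0.866 -0.452 -0.212] Z [ 0.002  0.429 -0.903] F [-0.8 -0.2  0.4] g 0.999
time_s: 14.9
eef_pos: [577.6, -117.3, 157.2]
ee_rot: [0.062, 0.931, 0.296, -0.205]
force: [-0.5, 0.2, -0.8]
grip_width: 1.002
t 14.9 j [-0.25   0.709  1.083 -0.321  1.64   0.729] p [ 577.6 -117.3  157.2] 
X [ 0.74   0.527 -0.418] Y [ 0.577 -0.817 -0.006] Z [-0.344 -0.237 -0.908] F [-0.5  0.2 -0.8] g 1.002
0.97 [263.7, 172.5] 5224 ((521.5526733398438, -160.8387451171875), (120.42390441894531, 55.50345993041992), 35.25785446166992) [23.2 31.  32.6]
0.15 [443.3, 204.7] 2415 ((614.2420654296875, -340.0382995605469), (56.96997833251953, 57.82792282104492), 15.5739164352417) [20.8 38.4 40. ]
```

View pics/w6.png

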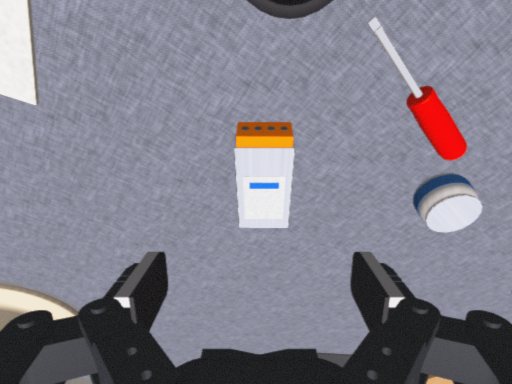

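The driver lies centred at column 264, with its terminals at the top of the image (row 135).

Run:
```python
from go import *
from plan import *
d=np.radians
a=np.array([np.cos(d(35.3)),np.sin(d(35.3)),0])
M=pickM(d(35.3),d(25)); P=np.array([522.3,-160.8,24.3])+15*a+27.6*M[:,2]
np.savez('dp.npz',P=P,M=M);print(P)
need(P,M)
```

```text
[ 525.02241952 -158.87241953   -0.71409492]
dp cm [ -5.24  -4.07 -15.91] rot deg [-0.39  0.13  0.13]
```

```bash
python3 -m crank '{"dp":[[-1.3,-1.0,-4],[-1.3,-1.0,-4],[-1.3,-1.0,-3.5],[-0.7,-0.5,-2],[0,0,0]],"delta_rot":[[-0.39,0.13,0.13],[0,0,0],[0,0,0],[0,0,0],[0,0,0]],"claw":[0,0,0,0,0]}' 60; python3 lg.py
python3 - <<'E'
from go import *
f=np.load('dp.npz');need(f['P'],f['M'])
im,d=capture("wrist");cv2.imwrite("pics/w7.png",im[:,:,::-1])
E
```

```text
time_s: 15.5
eef_pos: [529.4, -153.5, 21.4]
ee_rot: [0.064, 0.93, 0.295, -0.209]
force: [-0.9, -0.1, 0.8]
grip_width: 1.002
t 15.5 j [-0.322  0.77   1.36  -0.361  1.304  0.783] p [ 529.4 -153.5   21.4] 
X [ 0.739  0.522 -0.426] Y [ 0.576 -0.818 -0.004] Z [-0.35  -0.243 -0.905] F [-0.9 -0.1  0.8] g 1.002
dp cm [-0.44 -0.54 -2.21] rot deg [-0.05 -0.28  0.14]
```

View pics/w7.png

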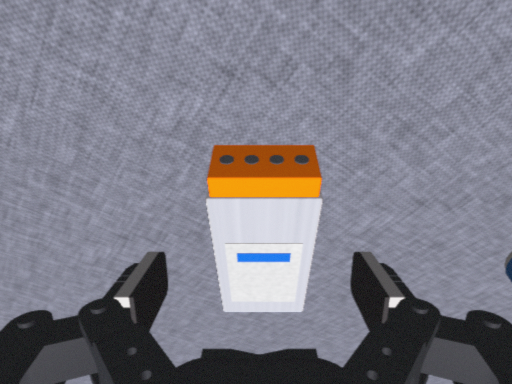

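```bash
python3 -m crank '{"dp":[[-0.16,-0.35,-1.1],[-0.16,-0.35,-1.1],[0,0,0],[0,0,0],[0,0,0],[0,0,0],[0,0,0],[0,0,0],[0,0,0],[0,0,0]],"delta_rot":[[0,-0.2,0.1],[0,0,0],[0,0,0],[0,0,0],[0,0,0],[0,0,0],[0,0,0],[0,0,0],[0,0,0],[0,0,0]],"claw":[0,0,0,255,255,255,255,255,255,255]}' 70; python3 lg.py
```

```text
time_s: 16.55
eef_pos: [529.4, -160.0, 2.1]
ee_rot: [0.068, 0.931, 0.296, -0.204]
force: [0.4, 3.6, 6.2]
grip_width: 0.627
t 16.55 j [-0.331  0.793  1.374 -0.37   1.256  0.789] p [ 529.4 -160.     2.1] 
X [ 0.741  0.524 -0.421] Y [ 0.579 -0.815  0.004] Z [-0.341 -0.247 -0.907] F [0.4 3.6 6.2] g 0.627
```

```bash
cat > p4.py <<'E'
from go import *
from plan import *
d=np.radians
p,M=cur()
a=np.array([M[0,0],M[1,0],0]);a/=np.linalg.norm(a)
C=np.array([522.5,-160.8,15.]);off=M.T@(C-p);print('off',off.round(1)); off[1]=0
yp=np.array([-np.sin(d(14.3)),np.cos(d(14.3)),0]);xp=np.array([np.cos(d(14.3)),np.sin(d(14.3)),0])
# driver frame in tool: long a, up
B=np.c_[a,np.cross([0,0,1],a),[0,0,1]]      # cols: long, left, up(label)
Bf=np.c_[[0,0,1],-xp,-yp]                    # long->up, label-> -yp ; left=up x long
print(np.linalg.det(B),np.linalg.det(Bf))
Mf=Bf@B.T@M
Pf=np.array([635,165,6+60])-Mf@off
print('place',Pf.round(1),'Z',Mf[:,2].round(3),'Y',Mf[:,1].round(3)); rv=R.from_matrix(Mf@M.T).as_rotvec()
np.savez('dpl.npz',Pf=Pf,Mf=Mf,off=off,Bt=M.T@B)
ps=p+[0,0,120];pe=Pf+[0,0,90];N=15
print('rot/row',np.degrees(rv/N).round(2),np.degrees(np.linalg.norm(rv))/N,'dp/row',((pe-ps)/10/N).round(2))
j=sense()['joints'].copy()
for k in range(0,N+1):
    f=k/N;jj=ik(ps*(1-f)+pe*f,R.from_rotvec(rv*f).as_matrix()@M,j,1)
    print(k,None if jj is None else (jj.round(2),np.abs(jj-j).max().round(2)))
    if jj is not None:j=jj
print(ik(Pf,Mf,j,1))
E
python3 p4.py
```

```text
off [-10.9  -3.3  -9.2]
1.0000000000000002 0.9999999999999999
place [631.9 177.5  72.1] Z [-0.219  0.88  -0.421] Y [0.97  0.243 0.002]
rot/row [ 5.92 -2.18  3.57] 7.2487282699895115 dp/row [0.68 2.25 0.27]
0 (array([-0.33,  0.64,  1.3 , -0.35,  1.47,  0.71]), np.float64(0.21))
1 (array([-0.33,  0.62,  1.31, -0.26,  1.45,  0.61]), np.float64(0.1))
2 (array([-0.34,  0.59,  1.32, -0.17,  1.44,  0.51]), np.float64(0.1))
3 (array([-0.34,  0.58,  1.32, -0.07,  1.43,  0.41]), np.float64(0.1))
4 (array([-0.35,  0.57,  1.33,  0.02,  1.44,  0.31]), np.float64(0.1))
5 (array([-0.35,  0.57,  1.33,  0.12,  1.44,  0.21]), np.float64(0.1))
6 (array([-0.35,  0.57,  1.33,  0.21,  1.45,  0.11]), np.float64(0.1))
7 (array([-0.36,  0.58,  1.33,  0.31,  1.47,  0.01]), np.float64(0.1))
8 (array([-0.36,  0.6 ,  1.32,  0.4 ,  1.5 , -0.08]), np.float64(0.09))
9 (array([-0.36,  0.63,  1.31,  0.48,  1.53, -0.17]), np.float64(0.09))
10 (array([-0.35,  0.65,  1.29,  0.57,  1.56, -0.26]), np.float64(0.09))
11 (array([-0.34,  0.69,  1.27,  0.65,  1.6 , -0.34]), np.float64(0.08))
12 (array([-0.33,  0.73,  1.24,  0.73,  1.64, -0.42]), np.float64(0.08))
13 (array([-0.31,  0.78,  1.21,  0.8 ,  1.69, -0.49]), np.float64(0.08))
14 (array([-0.29,  0.83,  1.16,  0.88,  1.75, -0.56]), np.float64(0.07))
15 (array([-0.26,  0.89,  1.11,  0.95,  1.8 , -0.62]), np.float64(0.07))
[-0.26400912  1.00953107  1.12737147  0.92950911  1.71831769 -0.73187315]
```

```bash
python3 -m crank '{"dp":[[0,0,1],[0,0,3],[0,0,4],[0,0,4],[0.68,2.25,0.27],[0.68,2.25,0.27],[0.68,2.25,0.27],[0.68,2.25,0.27],[0.68,2.25,0.27],[0.68,2.25,0.27]],"delta_rot":[[0,0,0],[0,0,0],[0,0,0],[0,0,0],[5.92,-2.18,3.57],[5.92,-2.18,3.57],[5.92,-2.18,3.57],[5.92,-2.18,3.57],[5.92,-2.18,3.57],[5.92,-2.18,3.57]],"claw":[255,255,255,255,255,255,255,255,255,255]}' 70; python3 lg.py
python3 -m crank '{"dp":[[0.68,2.25,0.27],[0.68,2.25,0.27],[0.68,2.25,0.27],[0.68,2.25,0.27],[0.68,2.25,0.27],[0.68,2.25,0.27],[0.68,2.25,0.27],[0.68,2.25,0.27],[0.68,2.25,0.27],[0,0,0]],"delta_rot":[[5.92,-2.18,3.57],[5.92,-2.18,3.57],[5.92,-2.18,3.57],[5.92,-2.18,3.57],[5.92,-2.18,3.57],[5.92,-2.18,3.57],[5.92,-2.18,3.57],[5.92,-2.18,3.57],[5.92,-2.18,3.57],[0,0,0]],"claw":[255,255,255,255,255,255,255,255,255,255]}' 70; python3 lg.py
cat > chk.py <<'E'
from go import *
import sys
tag=sys.argv[1]
f=np.load('dpl.npz');need(f['Pf'],f['Mf']);p,M=cur();print('pred centre',(p+M@f['off']).round(1))
print('driver long',(M@f['Bt'])[:,0].round(3))
for n in ["side","scene"]:
    im,d=capture(n);cv2.imwrite(f"pics/{n}{tag}.png",im[:,:,::-1])
    hsv=cv2.cvtColor(im,cv2.COLOR_RGB2HSV);P,u,v=cloud(n,d);H=hsv[v,u]
    k=(H[:,0]>5)&(H[:,0]<20)&(H[:,1]>170)&(H[:,2]>100)&(P[:,2]>80)&(abs(P[:,0]-620)<80)&(abs(P[:,1]-210)<110)
    Q=P[k];print(n,'orange pts',k.sum())
    pl=R.from_euler('z',14.3,degrees=True).as_matrix();L=(Q-[635,165,6])@pl
    lab=L[:,1]
    for lo,hi in((-45,28),(28,78),(78,130)):
        q=L[(lab>lo)&(lab<hi)]
        if len(q)>5: 
            top=q[q[:,2]>np.percentile(q[:,2],97)-4]
            print(' terminal plate-frame rel rect: n',len(q),'x',top[:,0].min().round(1),top[:,0].max().round(1),'y',top[:,1].min().round(1),top[:,1].max().round(1),'ztop',np.percentile(q[:,2],97).round(1),'ang',cv2.minAreaRect(top[:,:2].astype(np.float32))[1:])
E
python3 chk.py 8
```

```text
time_s: 17.55
eef_pos: [569.6, -24.3, 138.2]
ee_rot: [-0.15, 0.852, 0.501, 0.017]
force: [0.5, -0.1, -2.4]
grip_width: 0.625
t 17.55 j [-0.355  0.572  1.333  0.216  1.455  0.104] p [569.6 -24.3 138.2] 
X [0.497 0.849 0.178] Y [ 0.859 -0.453 -0.239] Z [-0.122  0.272 -0.955] F [ 0.5 -0.1 -2.4] g 0.625
time_s: 18.55
eef_pos: [630.1, 179.0, 159.5]
ee_rot: [-0.426, 0.517, 0.665, 0.331]
force: [-0.6, -0.5, -4.4]
grip_width: 0.622
t 18.55 j [-0.262  0.89   1.113  0.95   1.802 -0.62 ] p [630.1 179.  159.5] 
X [-0.103  0.406  0.908] Y [ 0.969  0.247 -0.001] Z [-0.225  0.88  -0.418] F [-0.6 -0.5 -4.4] g 0.622
dp cm [ 0.17 -0.15 -8.74] rot deg [-0.09 -0.18 -0.28]
pred centre [633.3 166.6 153.4]
driver long [ 0.003 -0.002  1.   ]
side orange pts 1254
 terminal plate-frame rel rect: n 453 x -26.1 24.7 y -10.8 17.7 ztop 207.4 ang ((50.5207405090332, 28.612930297851562), 0.8267313838005066)
 terminal plate-frame rel rect: n 386 x -27.2 23.1 y 41.8 69.0 ztop 121.5 ang ((26.663057327270508, 50.032318115234375), 88.4981689453125)
 terminal plate-frame rel rect: n 415 x -26.7 23.5 y 89.1 116.2 ztop 121.7 ang ((27.055110931396484, 49.966243743896484), 89.15220642089844)
scene orange pts 397
 terminal plate-frame rel rect: n 201 x -24.1 29.5 y -14.8 15.3 ztop 206.2 ang ((29.714916229248047, 53.85192108154297), 88.74076843261719)
 terminal plate-frame rel rect: n 63 x 4.1 27.9 y 38.7 67.5 ztop 119.5 ang ((18.651636123657227, 32.91991424560547), 22.80796241760254)
 terminal plate-frame rel rect: n 133 x -18.4 28.2 y 83.8 116.1 ztop 119.3 ang ((45.44395446777344, 31.95086669921875), 4.099691390991211)
```

```bash
python3 -c "
import cv2
a=cv2.imread('pics/side8.png')[180:370,90:300];b=cv2.imread('pics/scene8.png')[40:220,270:450]
cv2.imwrite('pics/c8.png',cv2.hconcat([cv2.resize(a,(400,400)),cv2.resize(b,(400,400))]))"
```

```text
(no output)
```

View pics/c8.png

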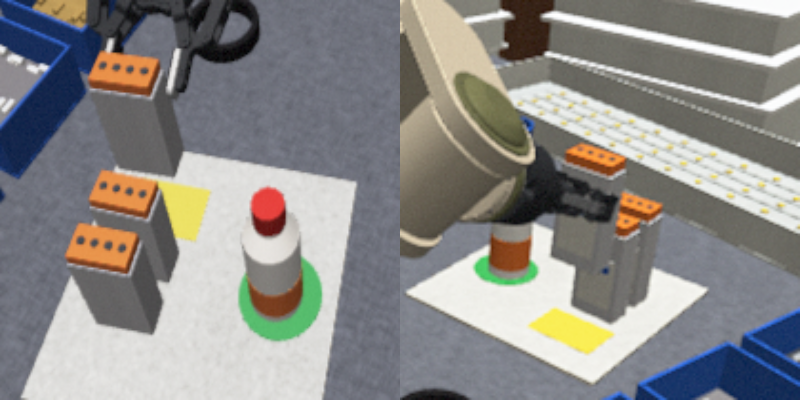

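```bash
cat > yaw.py <<'E'
from go import *
import sys
dz=float(sys.argv[1])
pl=R.from_euler('z',14.3,degrees=True).as_matrix()
for n in ["side","scene"]:
    D=[]
    for _ in range(2):
        im,d=capture(n);D.append(d)
    P=np.vstack([cloud(n,d)[0] for d in D]);L=(P-[635,165,6])@pl
    s=1 if n=='side' else -1
    for nm,c,zo in(('held',0,dz),('w1',55,0),('w2',102,0)):
        q=L[(abs(L[:,0])<24)&(L[:,2]>zo+15)&(L[:,2]<zo+110)&(abs(L[:,1]-(c+s*15))<6)]
        for _ in range(4):
            if len(q)<30: break
            A=np.c_[q[:,0],q[:,2],np.ones(len(q))];w,*_=np.linalg.lstsq(A,q[:,1],rcond=None);r=q[:,1]-A@w;q=q[abs(r)<max(1.5,1.5*np.std(r))]
        if len(q)>=30: print(n,nm,len(q),'yaw rel plate(deg)',np.degrees(np.arctan(w[0])).round(2),'tilt',np.degrees(np.arctan(w[1])).round(2),'face y',(w[2]+w[1]*60).round(1),'expected',c+s*15)
E
python3 yaw.py 87
```

```text
side held 1763 yaw rel plate(deg) -0.05 tilt 0.46 face y 14.4 expected 15
side w1 628 yaw rel plate(deg) -1.8 tilt -0.27 face y 69.2 expected 70
side w2 1305 yaw rel plate(deg) 0.24 tilt -0.16 face y 116.1 expected 117
scene held 682 yaw rel plate(deg) 0.21 tilt 0.95 face y -16.8 expected -15
scene w1 465 yaw rel plate(deg) -2.12 tilt 0.49 face y 39.1 expected 40
scene w2 95 yaw rel plate(deg) -2.09 tilt 0.81 face y 87.0 expected 87
```

The held driver is upright with terminals up, directly over the yellow rectangle and about 86 mm above standing height. I'll lower it with a small correction.

```bash
python3 -m crank '{"dp":[[-0.09,-0.13,-2],[0,0,-3],[0,0,-2],[0,0,-0.8],[0,0,-0.3],[0,0,0]],"delta_rot":[[0,0,-0.5],[0,0,0],[0,0,0],[0,0,0],[0,0,0],[0,0,0]],"claw":[255,255,255,255,255,255]}' 70; python3 lg.py
python3 chk.py 9; python3 yaw.py 5
```

```text
time_s: 19.45
eef_pos: [629.9, 176.0, 80.9]
ee_rot: [-0.422, 0.521, 0.663, 0.333]
force: [-0.4, 0.8, -3.3]
grip_width: 0.62
t 19.45 j [-0.268  0.989  1.143  0.932  1.718 -0.726] p [629.9 176.   80.9] 
X [-0.101  0.409  0.907] Y [0.972 0.235 0.002] Z [-0.213  0.882 -0.421] F [-0.4  0.8 -3.3] g 0.62
dp cm [ 0.19  0.15 -0.88] rot deg [ 0.04 -0.01  0.44]
pred centre [633.  163.4  74.8]
driver long [0.    0.001 1.   ]
side orange pts 1272
 terminal plate-frame rel rect: n 371 x -27.2 23.5 y -14.6 15.2 ztop 129.1 ang ((29.819107055664062, 50.71892547607422), 89.69631958007812)
 terminal plate-frame rel rect: n 419 x -27.2 22.8 y 42.2 69.6 ztop 121.7 ang ((26.55970001220703, 49.58701705932617), 88.08285522460938)
 terminal plate-frame rel rect: n 482 x -26.7 24.5 y 88.8 115.9 ztop 121.8 ang ((27.10137939453125, 51.22517776489258), 89.9765396118164)
scene orange pts 528
 terminal plate-frame rel rect: n 192 x -25.6 26.9 y -16.6 13.3 ztop 127.5 ang ((52.48936462402344, 29.6085262298584), 0.897130012512207)
 terminal plate-frame rel rect: n 168 x -25.6 27.7 y 37.6 69.9 ztop 119.3 ang ((31.107513427734375, 52.72109603881836), 85.4565200805664)
 terminal plate-frame rel rect: n 168 x -23.6 28.9 y 84.0 114.2 ztop 119.0 ang ((52.422786712646484, 30.143268585205078), 0.08986455947160721)
side held 827 yaw rel plate(deg) -0.56 tilt 0.39 face y 14.1 expected 15
side w1 626 yaw rel plate(deg) -1.85 tilt -0.21 face y 69.1 expected 70
side w2 1311 yaw rel plate(deg) 0.23 tilt -0.13 face y 116.1 expected 117
scene held 540 yaw rel plate(deg) -0.34 tilt 0.92 face y -15.9 expected -15
scene w1 173 yaw rel plate(deg) -4.52 tilt 0.9 face y 40.0 expected 40
scene w2 96 yaw rel plate(deg) -1.59 tilt 0.46 face y 87.2 expected 87
```

```bash
python3 -m crank '{"dp":[[0,0,-0.3],[0,0,-0.2],[0,0,-0.1],[0,0,0]],"delta_rot":[[0.4,0.1,0],[0,0,0],[0,0,0],[0,0,0]],"claw":[255,255,255,255]}' 70; python3 lg.py
python3 -m crank '{"dp":[[0,0,-0.1],[0,0,0]],"delta_rot":[[0,0,0],[0,0,0]],"claw":[255,255]}' 70; python3 lg.py
python3 -m crank '{"dp":[[0,0,-0.1],[0,0,0]],"delta_rot":[[0,0,0],[0,0,0]],"claw":[255,255]}' 70; python3 lg.py
```

```text
time_s: 20.15
eef_pos: [629.7, 176.1, 74.4]
ee_rot: [-0.425, 0.52, 0.661, 0.335]
force: [-0.2, 0.1, -2.8]
grip_width: 0.624
t 20.15 j [-0.269  1.002  1.142  0.935  1.717 -0.734] p [629.7 176.1  74.4] 
X [-0.098  0.403  0.91 ] Y [0.972 0.235 0.001] Z [-0.214  0.885 -0.414] F [-0.2  0.1 -2.8] g 0.624
time_s: 20.35
eef_pos: [629.8, 176.1, 73.9]
ee_rot: [-0.425, 0.52, 0.661, 0.335]
force: [0.2, -0.3, -0.4]
grip_width: 0.622
t 20.35 j [-0.269  1.003  1.142  0.935  1.717 -0.736] p [629.8 176.1  73.9] 
X [-0.099  0.402  0.91 ] Y [0.972 0.235 0.002] Z [-0.214  0.885 -0.414] F [ 0.2 -0.3 -0.4] g 0.622
time_s: 20.55
eef_pos: [629.8, 176.0, 73.8]
ee_rot: [-0.425, 0.519, 0.661, 0.336]
force: [-1.9, -1.6, 5.3]
grip_width: 0.623
t 20.55 j [-0.269  1.004  1.141  0.936  1.718 -0.737] p [629.8 176.   73.8] 
X [-0.1    0.401  0.911] Y [0.972 0.236 0.002] Z [-0.214  0.885 -0.413] F [-1.9 -1.6  5.3] g 0.623
```

Contact came with about 8 N. I'll open slowly and check before retreating.

```bash
python3 -m crank '{"dp":[[0,0,0],[0,0,0],[0,0,0],[0,0,0],[0,0,0],[0,0,0]],"delta_rot":[[0,0,0],[0,0,0],[0,0,0],[0,0,0],[0,0,0],[0,0,0]],"claw":[80,60,40,20,0,0]}' 20; python3 lg.py
python3 chk.py 10; python3 yaw.py 0
python3 -c "
import cv2
a=cv2.imread('pics/side10.png')[180:370,90:300];b=cv2.imread('pics/scene10.png')[40:220,270:450]
cv2.imwrite('pics/c10.png',cv2.hconcat([cv2.resize(a,(400,400)),cv2.resize(b,(400,400))]))"
```

```text
time_s: 21.15
eef_pos: [629.7, 176.0, 72.6]
ee_rot: [-0.425, 0.52, 0.661, 0.335]
force: [0.2, -0.6, -0.3]
grip_width: 1.0
t 21.15 j [-0.269  1.005  1.142  0.935  1.716 -0.737] p [629.7 176.   72.6] 
X [-0.098  0.403  0.91 ] Y [0.972 0.235 0.001] Z [-0.214  0.885 -0.414] F [ 0.2 -0.6 -0.3] g 1.0
dp cm [ 0.21  0.15 -0.05] rot deg [-0.36 -0.15  0.44]
pred centre [632.7 163.5  66.4]
driver long [ 0.003 -0.006  1.   ]
side orange pts 1270
 terminal plate-frame rel rect: n 377 x -29.9 22.7 y -14.0 14.1 ztop 121.7 ang ((27.370960235595703, 53.17277526855469), 88.2755355834961)
 terminal plate-frame rel rect: n 416 x -27.1 23.6 y 42.5 69.5 ztop 121.6 ang ((26.374588012695312, 50.436668395996094), 87.78132629394531)
 terminal plate-frame rel rect: n 477 x -26.4 24.2 y 89.0 115.8 ztop 121.8 ang ((50.5627555847168, 26.86474609375), 0.03260532021522522)
scene orange pts 523
 terminal plate-frame rel rect: n 183 x -27.6 25.6 y -17.4 12.8 ztop 119.4 ang ((52.99030303955078, 29.37969207763672), 2.036350965499878)
 terminal plate-frame rel rect: n 173 x -24.0 27.6 y 35.4 68.6 ztop 119.2 ang ((30.99772834777832, 52.193302154541016), 86.65818786621094)
 terminal plate-frame rel rect: n 167 x -24.8 28.2 y 85.2 116.3 ztop 119.3 ang ((52.264801025390625, 31.041702270507812), 4.52830696105957)
side held 806 yaw rel plate(deg) 1.57 tilt -0.18 face y 13.9 expected 15
side w1 622 yaw rel plate(deg) -1.83 tilt -0.16 face y 69.1 expected 70
side w2 1306 yaw rel plate(deg) 0.15 tilt -0.11 face y 116.1 expected 117
scene held 535 yaw rel plate(deg) 1.31 tilt 0.36 face y -16.0 expected -15
scene w1 200 yaw rel plate(deg) -3.82 tilt 0.5 face y 39.6 expected 40
scene w2 89 yaw rel plate(deg) -3.39 tilt -0.08 face y 88.0 expected 87
```

View pics/c10.png

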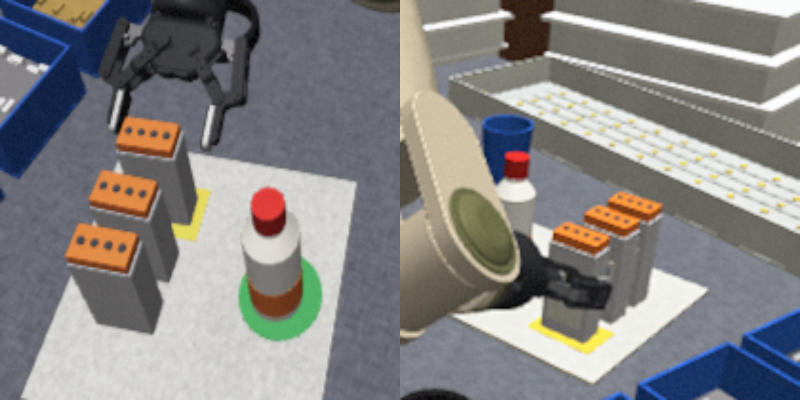

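The driver stands on the yellow rectangle in line with the others; in the side view the row of terminals shows at x≈100–150 in the crop. I'll retreat straight back along the tool axis.

```bash
python3 -m crank '{"dp":[[0.43,-1.77,0.83],[0.86,-3.54,1.66],[0.86,-3.54,1.66],[0.86,-3.54,1.66],[0,-3,3],[0,-3,3],[0,0,0],[0,0,0]],"delta_rot":[[0,0,0],[0,0,0],[0,0,0],[0,0,0],[0,0,0],[0,0,0],[0,0,0],[0,0,0]],"claw":[0,0,0,0,0,0,0,0]}' 20; python3 lg.py
python3 chk.py 11; python3 yaw.py 0
```

```text
time_s: 22.25
eef_pos: [659.9, -8.2, 190.6]
ee_rot: [-0.424, 0.52, 0.661, 0.335]
force: [0.0, 0.1, -0.1]
grip_width: 1.002
t 22.25 j [-0.492  1.02   0.771  0.901  2.094 -0.573] p [659.9  -8.2 190.6] 
X [-0.099  0.403  0.91 ] Y [0.972 0.234 0.002] Z [-0.213  0.885 -0.415] F [ 0.   0.1 -0.1] g 1.002
dp cm [ -2.8   18.57 -11.86] rot deg [-0.34 -0.11  0.49]
pred centre [662.9 -20.7 184.5]
driver long [ 0.002 -0.006  1.   ]
side orange pts 1249
 terminal plate-frame rel rect: n 364 x -29.6 20.1 y -13.8 14.2 ztop 121.4 ang ((49.851600646972656, 27.43815040588379), 1.301536202430725)
 terminal plate-frame rel rect: n 417 x -27.1 23.9 y 41.6 69.3 ztop 121.6 ang ((26.49344253540039, 50.949466705322266), 87.98233032226562)
 terminal plate-frame rel rect: n 468 x -27.0 24.2 y 88.8 115.8 ztop 121.7 ang ((50.99182891845703, 26.833656311035156), 0.4680343568325043)
scene orange pts 529
 terminal plate-frame rel rect: n 185 x -27.6 25.4 y -18.8 13.8 ztop 119.5 ang ((52.841556549072266, 31.932598114013672), 1.6471500396728516)
 terminal plate-frame rel rect: n 174 x -23.9 28.0 y 37.1 68.6 ztop 119.3 ang ((30.850830078125, 50.69320297241211), 84.50862121582031)
 terminal plate-frame rel rect: n 170 x -24.7 28.0 y 83.2 115.6 ztop 119.0 ang ((51.930023193359375, 32.38042068481445), 1.6598814725875854)
side held 804 yaw rel plate(deg) 1.55 tilt -0.1 face y 13.9 expected 15
side w1 630 yaw rel plate(deg) -1.82 tilt -0.22 face y 69.1 expected 70
side w2 1311 yaw rel plate(deg) 0.16 tilt -0.15 face y 116.1 expected 117
scene held 986 yaw rel plate(deg) 1.47 tilt 0.53 face y -16.2 expected -15
scene w1 256 yaw rel plate(deg) -2.46 tilt 0.65 face y 39.3 expected 40
scene w2 91 yaw rel plate(deg) -2.34 tilt 0.5 face y 87.4 expected 87
```

View pics/side11.png

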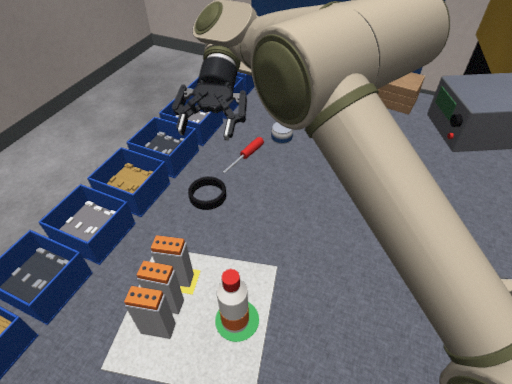

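View pics/scene11.png

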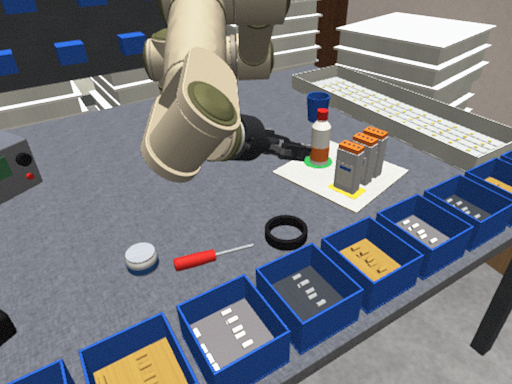

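```bash
python3 -c "
from rig import *
print(finish_job())"
```

```text
the job is handed in; nothing more can be done
None
```

Both things are standing where you asked, and I handed the job in at about 22.5 s. The bottle went first. I gripped it lying, turned it upright in the air, lowered it until it touched and opened the jaws slowly. Then I did the same with the driver.

**Bottle:** in the last side and scene pictures it stands upright, cap up, on the green disc and roughly centred by eye. I did not measure its final position after release.

**Driver:** it stands terminals up inside the yellow rectangle, within about 3 mm of the centre, with its top level with the standing drivers. The spacing to the nearer standing driver is about 55 mm, as it should be.

**Check that disagreed:** the driver turned about 2° as the jaws opened. It now reads about 1.5° from the plate's axes. The two standing drivers read between +0.2° and −2.5°, depending on the camera, so the driver may be about 1.5–4° off parallel to them. I left it, because gripping it again could have shifted it further.

**Bystanders:** the readings for the two standing drivers stayed the same throughout, and the tape, tin and screwdriver look where they were. The gripper is open and clear, touching nothing.

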